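# Shut and latch the positioner's spatter-guard gate

### The arm

A 7-joint arm with a two-finger parallel gripper is mounted at the origin on the work surface. World frame = base frame: x ahead of the robot, y to its left, z up, the work surface at z = 0. Lengths are in mm, angles in rad, forces in N, time in s.
With the tool pointing down it reaches from about 350 to 900 mm from the base axis. Payload 8.1 kg.
Tool frame: the origin (TCP) lies between the finger pads; the fingertips stand 19 mm ahead of it and the grasp point (between the pads) is the TCP; z points along the fingers, y is the line along which they close (so a half turn about z gives the same grasp; the last joint's range is limited). The gripper opens to 85 mm and grips with 20 to 120 N. Pads are 22 mm wide; open, the fingers measure 114 mm over their backs; the gripper's body (76 mm by 85 mm) begins 54 mm behind the grasp point. The pads swing forward as they close: fully open they stand 13 mm farther back than shut.
Start: joints at [1.056, 0.434, 0.025, 1.573, -0.012, 1.134, -0.075], TCP at [250.141, -572.774, 250.323] pointing down, gripper open.
Joint ranges: [-2.62, 2.62], [-0.44, 2.09], [-1.27, 1.32], [0.08, 2.57], [-1.32, 4.46], [0.12, 2], [-2.74, 2.74]. Speed limits (rad/s): [2.22, 2.22, 3.01, 3.01, 3.14, 3.14, 3.14].

### API

Orientations are given as a unit quaternion [x, y, z, w].
In Python, from plant import robot, vision, hand_in gives the robot as it stands.
- The arm moves only by the shell command python3 -m jog 'ROWS'. ROWS is JSON, a list of rows, each an object with "angular": the turn, a rotation vector about the tool's x, y, z in rad, a list of three; "offset": the shift along the tool's x, y, z in m, a list of three; "jaw": the opening in per cent of the stroke, from 0 (shut) to 100 (fully open). A call has 1 to 20 rows; each row shifts and turns the commanded pose from where the row before left it, along the tool's axes as they then stand; what a row does not reach is not made up. A row lasts 1/10 s, in which the tool goes at most 50 mm and 8.59 degrees, less where a joint would pass 70% of its speed; a pose out of reach is approached as far as the arm can. A call is refused whole if a number of a shift passes 0.05 or a number of a turn 0.15, either way. A call with a gripper value outside its range is refused whole. The fingers move at their own pace and stop on an object; the grip force is fixed at half the most. Time passes only in rows, so rows that do not move let the fingers close. It gives the time, the measured TCP pose, the force, the opening and the grip force at its end, in the units of the state.
- robot.state(): the state, without advancing time (a new reading comes with each control period).
- vision.get_image(name): name is "side" or "top"; returns a dict with "img" (480x640x3 uint8, red, green, blue), "mtx" (3x3 intrinsics, pixels), "world_to_cam" (4x4, takes a point from world to camera coordinates). Camera axes: x right, y down, z forward; pixel columns grow to the right and rows downward; lengths in mm; the calibration is good to about 2 mm. A picture is of the moment at which its call begins. There is no depth.
- hand_in(): hands the job in; it is judged then, once.
The state is a dict: "time": time; "joints": joint angles; "dq": joint speeds; "effort": joint torques, N m; "position": TCP position; "tool_rot": TCP orientation; "contact_force": force on the tool from outside, world axes, zero at the start; "ft_torque": the same for the moment, N m; "opening": opening from 0.0 (shut) to 1.0 (fully open); "grasp_force": force on a finger pad.
Only numpy, scipy, OpenCV 4.12 (cv2) and the standard library are available. Lean on these libraries where they do the work, as an engineer would, in place of code of your own. Each camera call takes 0.05 s, during which the arm holds its last target. There are 200 camera calls.

### The job

The low spatter-guard gate in front of the welding positioner is standing ajar. Take the latch bar by its ball knob, lift it over the striker and press the gate home against its rubber buffer, then let the bar down into the catch so that it sits fully on the catch floor and holds the gate shut when you let go. Feel your way and do not force it, and leave the tools lying about where they are.

Things in the scene. Friction and masses are not known exactly. Their poses are not given: they have to be found in the camera images.
- guard: fixed guard round the welding positioner; origin at bench level, middle of the gate opening; x points inward through it, y along it to the hinge post, z up. Gate hinge axis: vertical at x 0, y +150 mm. Latch post at x 0, y -150 mm. Side panels, 200 mm high, at y +-185 mm from x 45 to 255 mm. Positioner inside, beyond x 75 mm, lower than 190 mm; a lug at the bar's pivot reaches 240 mm.
- gate (a joint): hinge of the gate: grey welded leaf, about 1.6 kg, 252 mm long (20 to 272 mm from the hinge axis), 20 mm thick, top at 195 mm. 0 = leaf along the guard's y axis; grows as the free end swings out to the guard's -x side (clockwise seen from above); travel -0.07 to 1.4 rad. Stays where it is left (hinge friction 0.15 N m).
- latch_bar (a joint): pivot of the latch bar on the gate. 0 = bar level, grows as its tip rises, travel -0.05 to 0.8 rad; falls by its own weight. Hanging free it reads -0.05 (stop); lying on the catch floor 0; standing on the striker nose about 0.085; from about 0.25 its lower edge would pass over the catch's back plate.
- bar_pivot (a point): axis of the latch bar's pivot: level, square to the leaf, in the leaf's mid-plane, 60 mm from the gate's hinge axis, 225 mm above the bench (point moves with the gate; x square to the leaf and inward, y along the leaf towards the hinge). The bar is bare flat steel 8 mm thick, 20 mm tall, about 0.4 kg, and runs 265 mm from the pivot towards the free end, past the leaf to over the latch post.
- grip_ball (a point): centre of the black ball knob, 32 mm diameter, by which the bar is handled: on a 10 mm stem, 150 mm from the pivot along the bar and 50 mm above the bar's mid-line (about 275 mm above the bench). Clear on all sides above the gate. About 4 N lifts it. Its frame turns with the bar: x square to the leaf, inward; y along the bar towards the pivot.
- bar_tip (a point): middle of the free end of the latch bar, on its mid-line, 265 mm from its pivot.
- post_top (a point): centre of the latch post's top, 200 mm above the bench, axes as the guard's. The steel catch bracket is bolted on it through slots, up to 10 mm either way along x: where is not measured, but felt; it stays put. From the bracket's middle along x: striker nose -14 to -6 mm, catch floor -6 to 6, back plate 6 to 12; 32 mm long in y. Above the post top: floor 15, nose 35, back plate 75 mm.
- latch_post: the fixed latch post, 40 mm square, with the catch; origin at its foot. An arm of the bracket behind the gate carries a sprung rubber buffer, 2 N per mm: the leaf meets it 1 to 4 mm before the bar is past the nose; it pushes the gate out again if let go. Inward force at the ball, varying with the bracket's place: 3 to 9 N with the bar just behind the nose, 7 to 13 N mid-catch, 11 to 18 N at the back plate (4 mm play).
- v_stand: loose steel pipe stand with a V head, 76 mm foot, 150 mm high, outside the guard beyond the latch post; leave alone; origin under its foot
- spray_can: loose white spray can, 52 mm diameter, 150 mm high, outside the guard beside the hinge post; leave alone; origin under its middle
- welders_square: loose steel L, arms 90 mm of 16 mm bar, lying inside the guard near the latch post; leave alone
- flange: loose steel ring 70 mm across, 12 mm thick, lying inside the guard; leave alone
- chipping_hammer: loose chipping hammer, about 230 mm long, lying on the bench in front, clear of the gate's sweep; leave alone
- wire_brush: loose wire brush lying on the left of the bench; leave alone
- nozzle_cup: loose aluminium cup 68 mm across, 75 mm high, on the left of the bench; leave alone

How it is judged (in metres and radians):
On the way, in this order (a step that is already met when the one before it is completed fails the run):
1. the latch bar is lifted above the striker while the gate is still ajar (value of joint latch_bar above 0.08 rad and value of joint gate above 0.015 rad), for 0.1 s.
2. the gate is home and the bar lies on the catch floor behind the striker (value of joint gate below 0.06 rad and value of joint latch_bar between -0.02 and 0.02 rad), for 0.2 s.
At the end, for the whole second after the job is handed in: the gate is shut (joint below 0.06 rad), the latch bar rests level on the catch floor behind the striker (joint within 0.02 rad of 0), both at rest, with the robot clear (all of step 2 and velocity of joint each of gate, latch_bar below 0.05 rad/s); the robot touches nothing.
It fails at once if the gate or its latch bar is forced against the post, catch or buffer with more than 25 N (contact force between gate and latch_post above 25 N).
It fails at once if a bystander is shifted by more than 30 mm (distance of any of v_stand, spray_can, welders_square, flange, chipping_hammer, wire_brush, nozzle_cup from where it was at the start of the episode above 0.03 m).
It also fails if it takes over 48 s, if anything falls off the work surface, if the arm or the gripper's body presses on something with over 40 N, if the wrist force passes 120 N, or if a joint passes its speed limit or range.

## Working session

There is one attempt and no reset: what is moved stays moved. The work goes in short steps, Python scripts to look and compute and a shell command to move; the robot and the scene stay as the last step left them, time stands still between calls to the robot, and variables do not carry over. Pictures are saved under pics/ and viewed, at most 10 in all, crops included, and the job is handed in when it is done.

```bash
mkdir -p pics; ls
python3 - <<'E'
from plant import robot, vision
import cv2
s=robot.state(); print(s)
for n in("top","side"):
    d=vision.get_image(n); cv2.imwrite(f"pics/{n}0.png",d["img"][:,:,::-1]); print(n,d["mtx"].tolist(),d["world_to_cam"].round(3).tolist())
E
```

```text
pics
{'time': 0.0, 'joints': array([ 1.05640754,  0.43521552,  0.02496344,  1.57408022, -0.01156372,
        1.13399318, -0.07508817]), 'dq': array([-0.00019794,  0.00011992, -0.00010372, -0.00081231,  0.00081353,
       -0.00063589,  0.00074583]), 'effort': array([-5.24190527e-04, -6.70479870e+01,  1.02377795e+00, -3.16219568e+01,
        1.51231396e-02,  1.24799501e-02, -1.55229958e-05]), 'position': array([ 249.91567643, -572.35196746,  249.53700774]), 'tool_rot': array([ 9.78881682e-01,  2.04426148e-01, -2.40753663e-04, -7.37761040e-04]), 'contact_force': array([0.35172239, 0.11712266, 0.49765129]), 'ft_torque': array([-0.0050401 , -0.00700819, -0.02063158]), 'grasp_force': 0.0, 'opening': 0.9987747683680389}
top [[455.35783775034935, 0.0, 325.5851405265887], [0.0, 455.35783775034935, 246.64066344754184], [0.0, 0.0, 1.0]] [[-0.021, -1.0, -0.009, 115.941], [-0.986, 0.022, -0.167, 577.653], [0.167, 0.006, -0.986, 1007.639], [0.0, 0.0, 0.0, 1.0]]
side [[482.2649442467047, 0.0, 316.8844857275439], [0.0, 482.2649442467047, 237.9027315249347], [0.0, 0.0, 1.0]] [[-0.919, -0.393, 0.014, 537.07], [-0.308, 0.696, -0.649, 230.959], [0.246, -0.601, -0.76, 1236.978], [0.0, 0.0, 0.0, 1.0]]
```

View pics/top0.png

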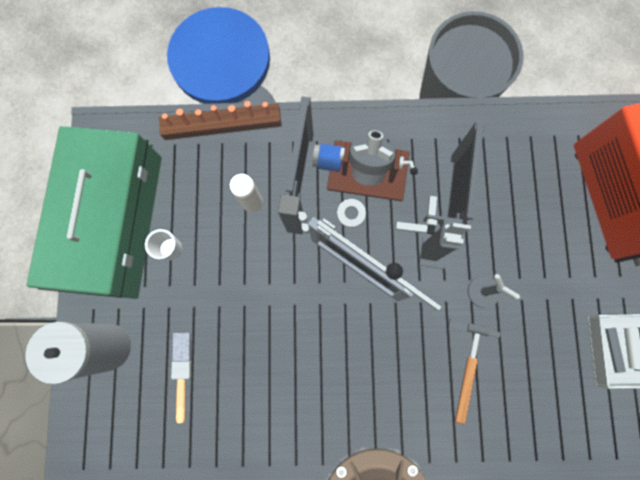

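View pics/side0.png

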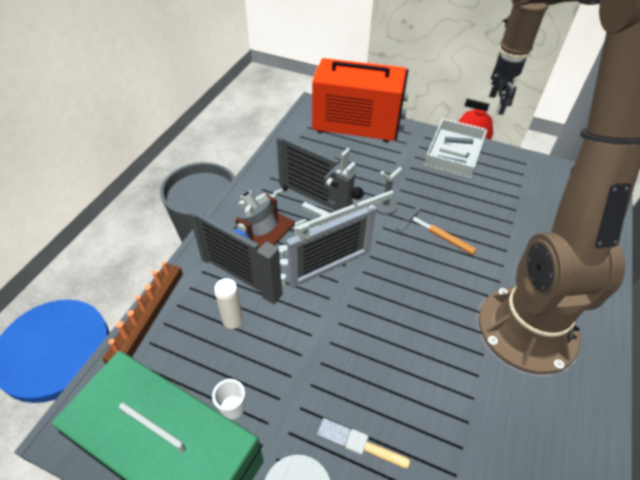

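The top view shows the gate ajar, with the ball at (395,270), the hinge post at (290,210) and the catch near (447,228). In the side view the ball is near (357,192). I'll zoom in next.

Run:
```python
import cv2,numpy as np
a=cv2.imread("pics/top0.png")[170:320,270:480]; b=cv2.imread("pics/side0.png")[140:310,240:420]
a=cv2.resize(a,None,fx=3.8,fy=3.8,interpolation=cv2.INTER_CUBIC);b=cv2.resize(b,None,fx=3.5,fy=3.5,interpolation=cv2.INTER_CUBIC)
cv2.imwrite("pics/a.png",a);cv2.imwrite("pics/b.png",b)
for n,r in(("top",(240,300,370,420)),("side",(175,215,340,375))):
    im=cv2.imread(f"pics/{n}0.png");m=np.zeros(im.shape[:2],np.uint8);m[r[0]:r[1],r[2]:r[3]]=(im[r[0]:r[1],r[2]:r[3]].max(2)<40)
    k,l,st,c=cv2.connectedComponentsWithStats(m);print(n,st[1:].tolist(),c[1:].round(1).tolist())
```

```text
top [] []
side [[351, 189, 12, 9, 72]] [[356.5, 193.6]]
```

View pics/a.png

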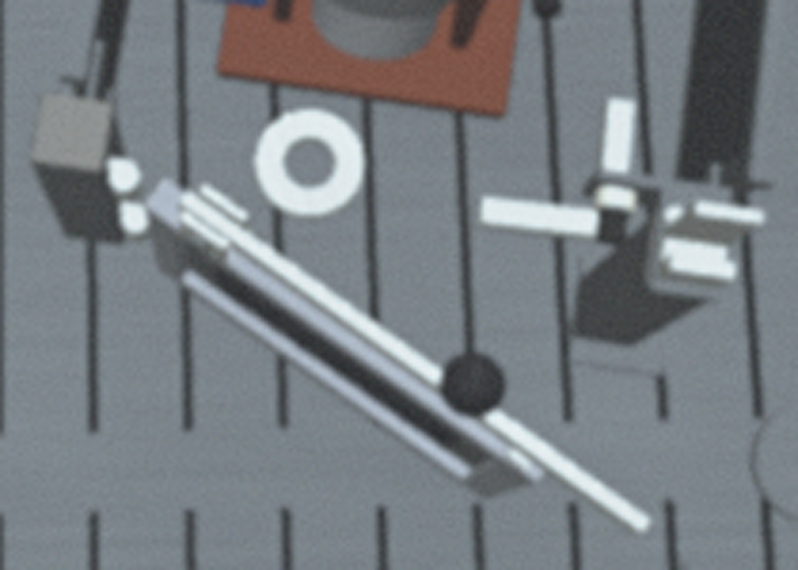

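View pics/b.png

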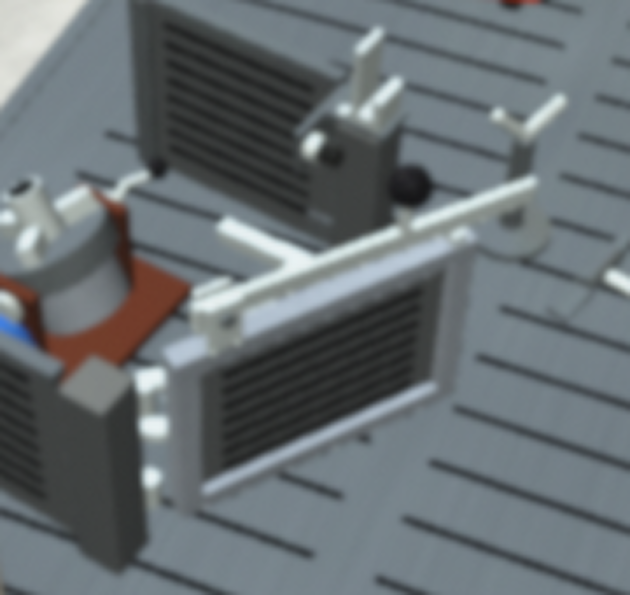

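```bash
cat > h.py <<'E'
import numpy as np,cv2
from plant import vision,robot
C={}
def cam(n):
    if n not in C: C[n]=vision.get_image(n)
    return C[n]
def ray(n,p):
    d=cam(n);T=d["world_to_cam"];R=T[:3,:3];o=-R.T@T[:3,3]
    v=R.T@np.linalg.inv(d["mtx"])@[*p,1];return o,v/np.linalg.norm(v)
def onz(n,p,z):
    o,v=ray(n,p);return o+v*(z-o[2])/v[2]
def tri(a,b):
    o,u=ray("top",a);q,v=ray("side",b)
    t=np.linalg.lstsq(np.c_[u,-v],q-o,rcond=None)[0];P,Q=o+u*t[0],q+v*t[1];return (P+Q)/2,np.linalg.norm(P-Q)
E
python3 - <<'E'
from h import *
A=lambda x,y:(270+x/3.8,170+y/3.8)
B=lambda x,y:(240+x/3.5,140+y/3.5)
np.set_printoptions(precision=1,suppress=True)
print("ball",tri(A(472,383),B(410,185)),onz("top",A(472,383),267))
print("tip",tri(A(643,522),B(530,188)),onz("top",A(643,522),222))
print("pivend",onz("top",A(192,200),235),tri(A(192,200),B(205,300)))
print("hpost",[onz("top",A(73,130),z) for z in(200,)],tri(A(73,130),B(97,385)))
print("plate",[onz("top",A(*p),275) for p in((697,208),(764,217),(730,212))])
print("nose",[onz("top",A(*p),235) for p in((668,250),(732,258),(700,254),(703,270))])
print("posttop",[onz("top",A(*p),200) for p in((650,285),(715,295),(740,200))])
print("panel R far top",onz("top",(476,126),200))
E
```

```text
ball (array([493.8, -21.9, 267.1]), np.float64(4.038980860803723)) [495.8 -21.5 267. ]
tip (array([ 427.9, -113.3,  208.7]), np.float64(4.330155210448107)) [ 429.6 -109.7  222. ]
pivend [595.5 111.2 235. ] (array([591. , 110.4, 239.7]), np.float64(6.844533172681156))
hpost [array([642.9, 174.2, 200. ])] (array([641.8, 174.1, 195.2]), np.float64(4.726186417469381))
plate [array([ 577.1, -132.3,  275. ]), array([ 571.9, -164.1,  275. ]), array([ 574.7, -148. ,  275. ])]
nose [array([ 564.4, -127.6,  235. ]), array([ 559.5, -159.4,  235. ]), array([ 562. , -143.5,  235. ]), array([ 553.8, -144.4,  235. ])]
posttop [array([ 552.6, -126.2,  200. ]), array([ 546.6, -159.6,  200. ]), array([ 596.8, -176.2,  200. ])]
panel R far top [ 800.9 -214.2  200. ]
```

```bash
python3 -m jog '[{"angular":[0,0,0],"offset":[0,0,-0.03],"jaw":85},{"angular":[0,0,0],"offset":[0.014,-0.012,-0.02],"jaw":85},{"angular":[0,0,0],"offset":[0.028,-0.0255,-0.01],"jaw":85},{"angular":[0,0,0],"offset":[0.028,-0.0255,-0.01],"jaw":85},{"angular":[0,0,0],"offset":[0.028,-0.0255,-0.01],"jaw":85},{"angular":[0,0,0],"offset":[0.028,-0.0255,-0.01],"jaw":85},{"angular":[0,0,0],"offset":[0.028,-0.0255,0],"jaw":85},{"angular":[0,0,0],"offset":[0.028,-0.0255,0],"jaw":85},{"angular":[0,0,0],"offset":[0.028,-0.0255,0],"jaw":85},{"angular":[0,0,0],"offset":[0.028,-0.0255,0],"jaw":85},{"angular":[0,0,0],"offset":[0.028,-0.0255,0],"jaw":85},{"angular":[0,0,0],"offset":[0.028,-0.0255,0],"jaw":85},{"angular":[0,0,0],"offset":[0.028,-0.0255,0],"jaw":85},{"angular":[0,0,0],"offset":[0.028,-0.0255,0],"jaw":85},{"angular":[0,0,0],"offset":[0.028,-0.0255,0],"jaw":85},{"angular":[0,0,0],"offset":[0.014,-0.012,0],"jaw":85},{"angular":[0,0,0],"offset":[0,0,0],"jaw":85}]'
python3 -m jog '[{"angular":[0,0,-0.13],"offset":[0,0,0],"jaw":85},{"angular":[0,0,-0.13],"offset":[0,0,0],"jaw":85},{"angular":[0,0,-0.13],"offset":[0,0,0],"jaw":85},{"angular":[0,0,-0.13],"offset":[0,0,0],"jaw":85},{"angular":[0,0,0],"offset":[0,0,0],"jaw":85}]'
```

```text
time: 1.9
position: [467.9, -87.0, 340.2]
tool_rot: [0.978, 0.207, 0.0, -0.001]
contact_force: [0.3, -0.4, -0.3]
opening: 0.844
grasp_force: 0.0
time: 2.4
position: [466.7, -91.2, 340.2]
tool_rot: [0.893, 0.449, -0.0, 0.0]
contact_force: [-0.1, 0.0, -0.6]
opening: 0.851
grasp_force: 0.0
```

```bash
python3 -m jog '[{"angular":[0,0,0],"offset":[0.024,-0.0064,0],"jaw":85},{"angular":[0,0,0],"offset":[0.024,-0.0064,0],"jaw":85},{"angular":[0,0,0],"offset":[0.024,-0.0064,0],"jaw":85},{"angular":[0,0,0],"offset":[0,0,0.02],"jaw":85},{"angular":[0,0,0],"offset":[0,0,0],"jaw":85}]'
python3 - <<'E'
from h import *
for n in("top","side"):
    d=cam(n);u=d["mtx"]@(d["world_to_cam"]@[495,-21.7,267,1])[:3];u=(u/u[2]).astype(int);print(n,u)
    y,x=u[1],u[0];globals()[n]=cv2.resize(d["img"][y-60:y+60,x-60:x+60,::-1],None,fx=3.3,fy=3.3,interpolation=cv2.INTER_CUBIC)
cv2.imwrite("pics/c.png",np.hstack([top,side]))
E
```

```text
time: 2.9
position: [493.5, -21.1, 318.4]
tool_rot: [0.894, 0.448, -0.002, -0.001]
contact_force: [-0.6, -0.6, -0.3]
opening: 0.849
grasp_force: 0.0
top [394 271   1]
side [355 192   1]
```

View pics/c.png

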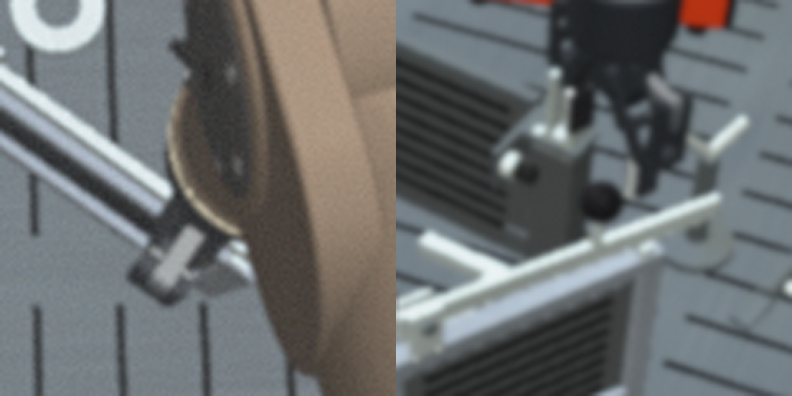

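In the crop the open jaws straddle the ball at (602,200), with fingertips at about (645,190) and (578,115). I'll descend and close.

```bash
python3 -m jog '[{"angular":[0,0,0],"offset":[0,0,0.02],"jaw":85},{"angular":[0,0,0],"offset":[0,0,0.02],"jaw":85},{"angular":[0,0,0],"offset":[0,0,0.011],"jaw":85},{"angular":[0,0,0],"offset":[0,0,0],"jaw":85}]' && python3 -m jog '[{"angular":[0,0,0],"offset":[0,0,0],"jaw":55},{"angular":[0,0,0],"offset":[0,0,0],"jaw":45},{"angular":[0,0,0],"offset":[0,0,0],"jaw":35},{"angular":[0,0,0],"offset":[0,0,0],"jaw":20},{"angular":[0,0,0],"offset":[0,0,0],"jaw":0},{"angular":[0,0,0],"offset":[0,0,0],"jaw":0},{"angular":[0,0,0],"offset":[0,0,0],"jaw":0}]'
```

```text
time: 3.4
position: [494.0, -21.7, 268.6]
tool_rot: [0.894, 0.448, -0.001, -0.0]
contact_force: [-0.1, 0.1, 0.9]
opening: 0.845
grasp_force: 0.0
time: 4.1
position: [495.4, -21.0, 270.6]
tool_rot: [0.893, 0.449, 0.001, 0.001]
contact_force: [-1.6, -0.5, 6.4]
opening: 0.342
grasp_force: 58.6
```

```bash
python3 -m jog '[{"angular":[0,0,0],"offset":[0.001,0,-0.003],"jaw":0},{"angular":[0,0,0],"offset":[0.0018,0,-0.005],"jaw":0},{"angular":[0,0,0],"offset":[0.0018,0,-0.005],"jaw":0},{"angular":[0,0,0],"offset":[0,0,0],"jaw":0}]' && python3 -m jog '[{"angular":[0,0,0],"offset":[0.0018,0,-0.005],"jaw":0},{"angular":[0,0,0],"offset":[0.0018,0,-0.005],"jaw":0},{"angular":[0,0,0],"offset":[0.0018,0,-0.005],"jaw":0},{"angular":[0,0,0],"offset":[0.0018,0,-0.005],"jaw":0},{"angular":[0,0,0],"offset":[0,0,0],"jaw":0},{"angular":[0,0,0],"offset":[0,0,0],"jaw":0}]'
python3 - <<'E'
from h import *
for n in("top","side"):
    d=cam(n);y,x=(250,390) if n=="top" else (190,360)
    globals()[n]=cv2.resize(d["img"][y-60:y+60,x-60:x+60,::-1],None,fx=3.3,fy=3.3,interpolation=cv2.INTER_CUBIC)
cv2.imwrite("pics/d.png",np.hstack([top,side]))
E
```

```text
time: 4.5
position: [497.2, -17.5, 282.7]
tool_rot: [0.893, 0.449, -0.0, 0.0]
contact_force: [-1.4, -3.5, -3.8]
opening: 0.343
grasp_force: 59.6
time: 5.1
position: [503.0, -8.7, 302.9]
tool_rot: [0.893, 0.45, 0.002, -0.001]
contact_force: [5.0, 6.5, -8.8]
opening: 0.344
grasp_force: 60.0
```

View pics/d.png

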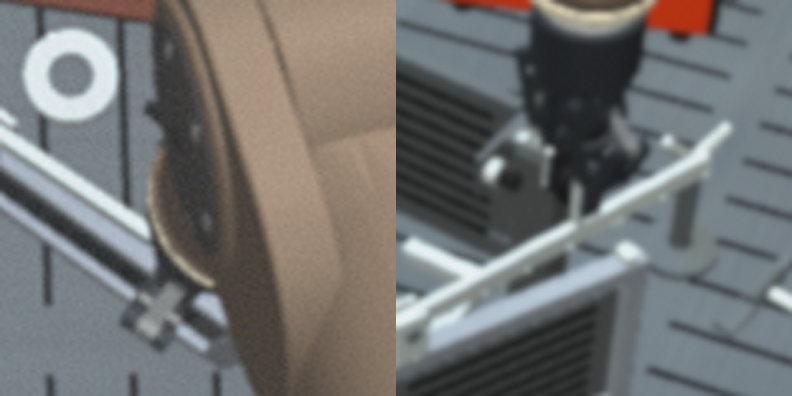

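The crop shows the bar lifted in the grip, at about 0.17 rad. I'll start the swing along the arc.

```bash
python3 -m jog '[{"angular":[0,0,0],"offset":[0.002,0,0],"jaw":0},{"angular":[0,0,-0.01],"offset":[0,0.002,0],"jaw":0},{"angular":[0,0,-0.02],"offset":[0,0.004,0],"jaw":0},{"angular":[0,0,-0.03],"offset":[0.0001,0.006,0],"jaw":0},{"angular":[0,0,-0.03],"offset":[0.0001,0.006,0],"jaw":0},{"angular":[0,0,-0.03],"offset":[0.0001,0.006,0],"jaw":0},{"angular":[0,0,-0.03],"offset":[0.0001,0.006,0],"jaw":0},{"angular":[0,0,-0.02],"offset":[0,0.004,0],"jaw":0},{"angular":[0,0,-0.01],"offset":[0,0.002,0],"jaw":0},{"angular":[0,0,0],"offset":[0,0,0],"jaw":0},{"angular":[0,0,0],"offset":[0,0,0],"jaw":0}]'
```

```text
time: 6.3
position: [533.7, -28.2, 302.3]
tool_rot: [0.849, 0.528, 0.0, -0.0]
contact_force: [2.7, 5.3, -7.5]
opening: 0.342
grasp_force: 60.1
```

```bash
python3 -m jog '[{"angular":[0,0,0],"offset":[0.002,0,0],"jaw":0},{"angular":[0,0,-0.01],"offset":[0,0.002,0],"jaw":0},{"angular":[0,0,-0.02],"offset":[0,0.004,0],"jaw":0},{"angular":[0,0,-0.03],"offset":[0.0001,0.006,0],"jaw":0},{"angular":[0,0,-0.03],"offset":[0.0001,0.006,0],"jaw":0},{"angular":[0,0,-0.03],"offset":[0.0001,0.006,0],"jaw":0},{"angular":[0,0,-0.03],"offset":[0.0001,0.006,0],"jaw":0},{"angular":[0,0,-0.02],"offset":[0,0.004,0],"jaw":0},{"angular":[0,0,-0.01],"offset":[0,0.002,0],"jaw":0},{"angular":[0,0,0],"offset":[0,0,0],"jaw":0},{"angular":[0,0,0],"offset":[0,0,0],"jaw":0}]'
```

```text
time: 7.4
position: [568.1, -41.4, 302.4]
tool_rot: [0.799, 0.602, -0.001, 0.001]
contact_force: [-3.9, -4.7, -2.9]
opening: 0.337
grasp_force: 60.6
```

```bash
python3 -m jog '[{"angular":[0,0,-0.01],"offset":[-0.001,0.002,0],"jaw":0},{"angular":[0,0,-0.01],"offset":[0,0.002,0],"jaw":0},{"angular":[0,0,-0.01],"offset":[0,0.002,0],"jaw":0},{"angular":[0,0,-0.01],"offset":[0,0.002,0],"jaw":0},{"angular":[0,0,0],"offset":[0,0,0],"jaw":0},{"angular":[0,0,0],"offset":[0,0,0],"jaw":0}]'
python3 -m jog '[{"angular":[0,0,-0.01],"offset":[0,0.002,0],"jaw":0},{"angular":[0,0,-0.01],"offset":[0,0.002,0],"jaw":0},{"angular":[0,0,0],"offset":[0,0,0],"jaw":0},{"angular":[0,0,0],"offset":[0,0,0],"jaw":0}]'
```

```text
time: 8.0
position: [575.6, -43.3, 302.4]
tool_rot: [0.787, 0.618, -0.0, 0.0]
contact_force: [-2.2, -4.7, -2.7]
opening: 0.342
grasp_force: 60.6
time: 8.4
position: [579.4, -44.2, 302.4]
tool_rot: [0.78, 0.625, -0.0, 0.0]
contact_force: [-2.0, -4.5, -3.0]
opening: 0.337
grasp_force: 60.6
```

```bash
for i in 1 2; do python3 -m jog '[{"angular":[0,0,-0.01],"offset":[0,0.002,0],"jaw":0},{"angular":[0,0,0],"offset":[0,0,0],"jaw":0},{"angular":[0,0,0],"offset":[0,0,0],"jaw":0}]'; done
```

```text
time: 8.7
position: [581.3, -44.6, 302.4]
tool_rot: [0.777, 0.629, -0.0, 0.0]
contact_force: [-3.0, -4.2, -2.2]
opening: 0.342
grasp_force: 60.6
time: 9.0
position: [582.8, -45.0, 302.2]
tool_rot: [0.774, 0.633, -0.0, -0.0]
contact_force: [-4.0, -3.9, -1.9]
opening: 0.338
grasp_force: 60.7
```

```bash
python3 -m jog '[{"angular":[0,0,-0.005],"offset":[0,0.001,0],"jaw":0},{"angular":[0,0,0],"offset":[0,0,0],"jaw":0},{"angular":[0,0,0],"offset":[0,0,0],"jaw":0}]'; python3 -m jog '[{"angular":[0,0,-0.005],"offset":[0,0.001,0],"jaw":0},{"angular":[0,0,0],"offset":[0,0,0],"jaw":0},{"angular":[0,0,0],"offset":[0,0,0],"jaw":0}]'
```

```text
time: 9.3
position: [583.3, -45.2, 302.1]
tool_rot: [0.773, 0.635, -0.001, -0.0]
contact_force: [-7.0, -4.5, -2.2]
opening: 0.341
grasp_force: 60.7
time: 9.6
position: [583.9, -45.4, 301.9]
tool_rot: [0.771, 0.637, -0.001, -0.001]
contact_force: [-8.1, -4.1, -2.0]
opening: 0.344
grasp_force: 60.7
```

```bash
for i in 1 2; do python3 -m jog '[{"angular":[0,0,-0.005],"offset":[0,0.001,0],"jaw":0},{"angular":[0,0,0],"offset":[0,0,0],"jaw":0},{"angular":[0,0,0],"offset":[0,0,0],"jaw":0}]'; done
```

```text
time: 9.9
position: [584.5, -45.6, 301.8]
tool_rot: [0.769, 0.639, -0.002, -0.001]
contact_force: [-9.6, -4.2, -1.5]
opening: 0.339
grasp_force: 60.7
time: 10.2
position: [585.1, -45.8, 301.6]
tool_rot: [0.768, 0.641, -0.002, -0.001]
contact_force: [-9.8, -4.5, -1.6]
opening: 0.34
grasp_force: 60.8
```

```bash
for i in 1 2; do python3 -m jog '[{"angular":[0,0,-0.005],"offset":[0,0.001,0],"jaw":0},{"angular":[0,0,0],"offset":[0,0,0],"jaw":0},{"angular":[0,0,0],"offset":[0,0,0],"jaw":0}]'; done
```

```text
time: 10.5
position: [585.6, -46.0, 301.4]
tool_rot: [0.766, 0.643, -0.002, -0.002]
contact_force: [-12.9, -4.7, -2.3]
opening: 0.343
grasp_force: 60.8
time: 10.8
position: [586.2, -46.1, 301.3]
tool_rot: [0.765, 0.644, -0.003, -0.002]
contact_force: [-14.0, -3.9, -2.5]
opening: 0.34
grasp_force: 60.9
```

The push reads about 13 N, past the nose with no hard plate contact, so the bar is in the catch band. I'll lower it while feeling.

```bash
for i in 1 2; do python3 -m jog '[{"angular":[0,0,0],"offset":[-0.0013,0,0.003],"jaw":0},{"angular":[0,0,0],"offset":[-0.0013,0,0.003],"jaw":0},{"angular":[0,0,0],"offset":[0,0,0],"jaw":0},{"angular":[0,0,0],"offset":[0,0,0],"jaw":0}]';done
```

```text
time: 11.2
position: [585.6, -49.0, 295.3]
tool_rot: [0.765, 0.644, -0.003, -0.002]
contact_force: [-14.8, -4.6, -1.5]
opening: 0.338
grasp_force: 60.9
time: 11.6
position: [585.2, -51.6, 289.3]
tool_rot: [0.765, 0.644, -0.003, -0.002]
contact_force: [-14.8, -4.7, 0.8]
opening: 0.341
grasp_force: 60.9
```

```bash
for i in 1 2; do python3 -m jog '[{"angular":[0,0,0],"offset":[-0.001,0,0.003],"jaw":0},{"angular":[0,0,0],"offset":[0,0,0],"jaw":0},{"angular":[0,0,0],"offset":[0,0,0],"jaw":0}]';done
```

```text
time: 11.9
position: [585.0, -52.8, 286.4]
tool_rot: [0.765, 0.644, -0.003, -0.002]
contact_force: [-14.6, -5.0, 0.7]
opening: 0.337
grasp_force: 61.0
time: 12.2
position: [584.8, -53.9, 283.4]
tool_rot: [0.765, 0.644, -0.003, -0.002]
contact_force: [-15.2, -5.8, 0.9]
opening: 0.34
grasp_force: 61.0
```

```bash
for i in 1 2 3; do python3 -m jog '[{"angular":[0,0,0],"offset":[-0.0007,0,0.002],"jaw":0},{"angular":[0,0,0],"offset":[0,0,0],"jaw":0},{"angular":[0,0,0],"offset":[0,0,0],"jaw":0}]' | grep -E "pos|cont";done
```

```text
position: [584.7, -54.5, 281.5]
contact_force: [-15.1, -5.7, 1.7]
position: [584.6, -55.2, 279.5]
contact_force: [-15.5, -6.0, 0.5]
position: [584.6, -55.3, 278.8]
contact_force: [-17.1, -5.2, 10.5]
```

Floor contact is felt at z≈279 (predicted about 278). Next I'll ease off so the bar settles against the nose.

```bash
python3 -m jog '[{"angular":[0,0,0],"offset":[0,0,-0.001],"jaw":0},{"angular":[0,0,0],"offset":[0,0,0],"jaw":0}]' | grep -E "pos|cont"; for i in 1 2 3 4; do python3 -m jog '[{"angular":[0,0,0],"offset":[0,-0.0005,0],"jaw":0},{"angular":[0,0,0],"offset":[0,-0.0005,0],"jaw":0},{"angular":[0,0,0],"offset":[0,0,0],"jaw":0}]' | grep -E "pos|cont";done
```

```text
position: [584.4, -55.3, 278.8]
contact_force: [-15.1, -4.5, 3.6]
position: [584.0, -55.2, 278.8]
contact_force: [-12.9, -4.0, 2.6]
position: [583.4, -55.1, 278.9]
contact_force: [-11.0, -4.9, 1.8]
position: [582.8, -54.9, 278.9]
contact_force: [-9.4, -4.3, 0.4]
position: [582.3, -54.8, 279.1]
contact_force: [-7.2, -4.8, -0.9]
```

```bash
for i in 1 2 3 4; do python3 -m jog '[{"angular":[0,0,0],"offset":[0,-0.0005,0.0002],"jaw":0},{"angular":[0,0,0],"offset":[0,-0.0005,0.0001],"jaw":0},{"angular":[0,0,0],"offset":[0,0,0],"jaw":0}]' | grep -E "pos|cont";done
```

```text
position: [582.2, -54.8, 279.1]
contact_force: [-3.3, -5.3, -0.8]
position: [582.1, -54.8, 279.1]
contact_force: [-0.8, -6.1, -1.4]
position: [582.0, -54.7, 279.1]
contact_force: [3.4, -5.0, -2.0]
position: [582.0, -54.8, 279.1]
contact_force: [7.3, -7.5, -2.8]
```

The nose now takes the load. I'll zero the strain and then release.

```bash
python3 -m jog '[{"angular":[0,0,0],"offset":[-0.0007,0.001,0.0005],"jaw":0},{"angular":[0,0,0],"offset":[-0.0007,0.001,0],"jaw":0},{"angular":[0,0,0],"offset":[0,0,0],"jaw":0}]' | grep -E "pos|cont"; python3 -m jog '[{"angular":[0,0,0],"offset":[0,0,0],"jaw":40},{"angular":[0,0,0],"offset":[0,0,0],"jaw":50},{"angular":[0,0,0],"offset":[0,0,0],"jaw":65},{"angular":[0,0,0],"offset":[0,0,0],"jaw":80},{"angular":[0,0,0],"offset":[0,0,0],"jaw":80},{"angular":[0,0,0],"offset":[0,0,0],"jaw":80}]'
python3 -m jog '[{"angular":[0,0,0],"offset":[0,0,-0.01],"jaw":80},{"angular":[0,0,0],"offset":[0,0,-0.02],"jaw":80},{"angular":[0,0,0],"offset":[0,0,-0.03],"jaw":80},{"angular":[0,0,0],"offset":[0,0,-0.04],"jaw":80},{"angular":[0,0,0],"offset":[0,0,0],"jaw":80}]'
python3 - <<'E'
from h import *
d=cam("side");cv2.imwrite("pics/e.png",cv2.resize(d["img"][110:280,230:430,::-1],None,fx=3.5,fy=3.5,interpolation=cv2.INTER_CUBIC))
E
```

```text
position: [582.1, -54.9, 278.8]
contact_force: [-1.1, -3.4, 6.5]
time: 16.6
position: [581.3, -55.2, 277.6]
tool_rot: [0.764, 0.645, 0.0, -0.0]
contact_force: [0.1, -0.3, 0.1]
opening: 0.796
grasp_force: 0.0
time: 17.1
position: [583.3, -54.7, 383.9]
tool_rot: [0.764, 0.645, 0.004, 0.003]
contact_force: [1.2, 0.3, -0.1]
opening: 0.799
grasp_force: 0.0
```

View pics/e.png

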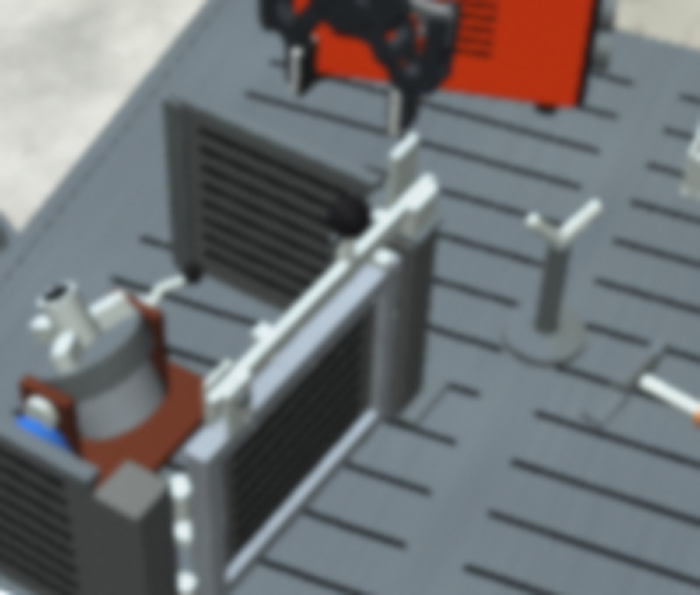

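The gate is shut, with the ball at (350,212) in the crop and the bar end behind the nose near (420,190). I'll check the ball height once.

Run:
```python
from h import *
d=cam("side")
im=d["img"][155:190,315:345];m=(im.max(2)<40).astype(np.uint8);k,l,st,c=cv2.connectedComponentsWithStats(m);print(st[1:].tolist(),(c[1:]+[315,155]).round(1).tolist())
for z in(267,275,288):
    u=d["mtx"]@(d["world_to_cam"]@[582.1,-54.8,z,1])[:3];print(z,(u/u[2])[:2].round(1))
print(robot.state()["contact_force"])
```

```text
[[4, 6, 1, 1, 1], [6, 7, 1, 1, 1], [8, 8, 1, 1, 1], [11, 9, 3, 3, 4], [1, 10, 1, 1, 1], [3, 11, 1, 1, 1], [7, 12, 13, 10, 80], [5, 17, 1, 1, 1], [0, 20, 1, 1, 1]] [[319.0, 161.0], [321.0, 162.0], [323.0, 163.0], [327.2, 165.0], [316.0, 165.0], [318.0, 166.0], [328.8, 172.0], [320.0, 172.0], [315.0, 175.0]]
267 [327.8 174.3]
275 [327.9 171.9]
288 [328.  167.9]
[-0.67430548 -0.28154685  0.19053913]
```

```bash
python3 -c "
from plant import hand_in; print(hand_in())"
```

```text
the job is handed in; nothing more can be done
None
```

The gate is shut and held by the latch bar, which sits on the catch floor behind the striker. The robot let go and is clear, I touched none of the loose tools, and the job was handed in after about 17 s of the 48 s allowed. The hand-in call returned no verdict.

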